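# Make up the setting-out kit and the painting kit in their fitted trays

### The job

Make up the two kits for the next sign job, leaving all of it at rest and released: the setting-out kit is the tape measure and the chalk reel, each lying fully down in the recess cut to its size in the tray with two oblong recesses; the painting kit is the open tin, standing in the round well of the other tray with its lid laid squarely on, and the narrow flat brush, lying level on the two notched rests with its bristles at the hand-hole end. Keep the tin upright all the while, and leave the wide brush and the eraser where they lie.

Things in the scene. Friction and masses are not known exactly. Their poses are not given: they have to be found in the camera images.
- setting_out_tray: Setting-out tray: plywood tray 247x202 mm, 18 thick (edge strip 20), fixed; origin under centre, x along it, 26x90 mm hand hole at (-88,+30), so at its -x end. Two oblong cork-lined recesses, floor 8 mm above the bench, 10 deep: narrow 111 (x) x 51 mm at (+20,-55) for the tape measure, wide 151 (x) x 79 mm at (+30,+35) for the chalk reel; each lies lengthwise, either way round.
- painting_tray: Painting tray: plywood tray 247x202 mm, 18 thick (edge strip 20), fixed; origin under centre, x along it, 26x90 mm hand hole at (-88,+30), so at its -x end. Round well 80 mm wide, floor 8 mm up, 10 deep, at (+45,+43). Two brush rests, 12 thick, 84 apart, at x -7 and +77, y -50: notches 42 mm wide, floor 30 mm up, cheeks to 42. Brush along x, bristles to -x, its origin then at about (-7,-50,29).
- pocket_tape: Black tape measure standing upright, 35 (x) x 93 (y) x 61 mm with its hook; origin under its middle. The solid case, gripped across its flat sides (x), runs x -14 to +18, y -27 to +47 mm.
- chalk_reel: Chalk-line reel, flat oval blue case with a short hooked string, 60 (x) x 138 (y) x 36 mm, lying flat; origin under its middle. The solid case runs y -36 to +69, x -30 to +30 mm, 30 high; grip it across x at about y = +15.
- open_tin: Open grey metal tin, 63 mm across and 56 high, standing; origin under its centre, z up. Gripped across its outside.
- tin_cover: The tin's lid: grey pressed metal disc, 63 mm across, 6 thick, lying flat; origin under its centre. Gripped by its edge. It lies on the tin's rim, its underside 56 mm above the tin's.
- narrow_brush: Narrow flat brush, brown handle, 28 mm wide, 229 long, 14 thick, lying flat; origin under its middle, y along it, handle at +y, bristles at -y. Grip it across x at its balance point y = +42, where it measures 26 mm to the fingers (from 1 to 12 mm up).
- wide_brush: Bystander: wide flat brush, dark handle, 44x229x14 mm, behind the others; origin under its middle. In no kit.
- rubber_eraser: Bystander: eraser in a card sleeve, 22x52x12 mm, amid the stock; origin under its middle. In no kit.
Things that resemble listed ones, but are neither listed nor needed, are in the scene too. Several things look just like the pocket_tape: the one meant starts nearest to the robot's base.

How it is judged:
At the end, for the whole second after the job is handed in: Tape and reel flat on the floors of their own recesses; tin upright on the floor of the well; lid level on its rim, concentric within 12 mm; narrow brush level in both notches, bristles at the hand-hole end, within 26 mm lengthwise and 0.35 rad. Heights within 4 mm, all at rest (x of pocket_tape in the frame of setting_out_tray between -0.016 and 0.056 m and y of pocket_tape in the frame of setting_out_tray between -0.069 and -0.041 m and z of pocket_tape in the frame of setting_out_tray between 0.004 and 0.012 m and angle between each of pocket_tape, chalk_reel, open_tin, narrow_brush, tin_cover's own z axis and vertical below 0.08 rad and linear speed of each of pocket_tape, chalk_reel, open_tin, narrow_brush, tin_cover below 0.02 m/s and x of chalk_reel in the frame of setting_out_tray between -0.015 and 0.075 m and y of chalk_reel in the frame of setting_out_tray between 0.02 and 0.05 m and z of chalk_reel in the frame of setting_out_tray between 0.004 and 0.012 m and x of open_tin in the frame of painting_tray between 0.032 and 0.058 m and y of open_tin in the frame of painting_tray between 0.03 and 0.056 m and z of open_tin in the frame of painting_tray between 0.004 and 0.012 m and x of narrow_brush in the frame of painting_tray between -0.033 and 0.019 m and y of narrow_brush in the frame of painting_tray between -0.065 and -0.035 m and z of narrow_brush in the frame of painting_tray between 0.025 and 0.033 m and angle between the y axis of narrow_brush and the x axis of painting_tray, either way round below 0.35 rad and horizontal distance between tin_cover and open_tin below 0.012 m and z of tin_cover in the frame of open_tin between 0.052 and 0.06 m); the robot touches nothing.
It fails at once if the open tin is tipped (more than 35 degrees) (angle between open_tin's own z axis and vertical above 0.6 rad).
It fails at once if the wide brush or the eraser is shifted by more than 25 mm (distance of any of wide_brush, rubber_eraser from where it was at the start of the episode above 0.025 m).
It also fails if it takes over 134 s, if anything falls off the work surface, if the arm or the gripper's body presses on something with over 40 N, if the wrist force passes 120 N, or if a joint passes its speed limit or range.

### The arm

A 6-joint arm with a two-finger parallel gripper is mounted at the origin on a cart in front of the work surface, level with it; the furniture and walls round the work are solid. World frame = base frame: x ahead of the robot, y to its left, z up, the work surface at z = 0. Lengths are in m, angles in rad, forces in N, time in s.
With the tool pointing down it reaches from about 0.425 to 1.125 m from the base axis. Payload 14.9 kg.
Tool frame: the origin (TCP) lies midway between the tips of the shut fingers; the grasp point (between the pads) lies 19 mm behind it (manip.grip_point_offset is the distance from the TCP to the grasp point, in m); z points along the fingers, y is the line along which they close (so a half turn about z gives the same grasp; the last joint's range is limited). The gripper opens to 91 mm and grips with 3 to 60 N. Pads are 32 mm wide; open, the fingers measure 118 mm over their backs; the gripper's body (76 mm by 178 mm) begins 60 mm behind the grasp point.
Start: joints at [1.167, 0.379, 1.734, -0, 1.028, -0.033], TCP at [0.254, 0.652, 0.214] pointing down, gripper open.
Joint ranges: [-2.77, 2.77], [-0.74, 2.19], [0, 2.66], [-1.06, 4.2], [0.31, 2.87], [-3.08, 3.08]. Speed limits (rad/s): [1.89, 1.89, 2.39, 3.14, 3.14, 3.14].

### API

Orientations are given as a unit quaternion [w, x, y, z].
In Python, from cell import manip, cams, models gives the robot as it stands.
- The arm moves only by the tool step_arm, never from a script. Its argument "series" is a list of rows, each a list of 7 numbers: the shift along the tool's x, y, z in units of 30 mm (1.0 is 30 mm), then the turn, a rotation vector about the tool's x, y, z in units of 8 degrees (1.0 is 8 degrees), then the gripper's target within -1 to 1 (fully open at 1, half-way at 0, shut at -1). In form: [[dx, dy, dz, rx, ry, rz, grip], ...]. A call has 1 to 12 rows; each row is the pose to reach, as a shift and turn from the pose commanded when the call began, along the tool's axes at that moment; what a row does not reach only later rows make up. A row lasts 1/8 s, in which the tool goes at most 62.5 mm and 10.7 degrees, less where a joint would pass 70% of its speed; a pose out of reach is approached as far as the arm can. A call with a gripper value outside its range is refused whole. The fingers move at their own pace and stop on an object; "newtons" is the grip in N (left out, the last holds). Time passes only in rows, so rows that repeat a pose let the fingers close. It gives the time, the measured TCP pose, the force, the opening and the grip force at its end, in the units of the state.
- manip.get_obs(): the state, without advancing time (a new reading comes with each control period).
- cams.get_image(name): name is "side" or "top"; returns the picture (400x640x3 uint8, red, green, blue); there is no depth.
- cams.get_calibration(name): a dict with "vertical_fov" (degrees; the focal length in pixels is half the picture's height over the tangent of half this angle, whatever the lens; pixels are square), "cx", "cy" (the principal point, pixels), "origin" and "orientation" of the camera in the world. Camera axes: x right, y down, z forward; pixel columns grow to the right and rows downward; lengths in m; the calibration is good to about 2 mm. A picture is of the moment at which its call begins. get_calibration takes no time and is no camera call.
- manip.close_job(): hands the job in; it is judged then, once.
Trained networks look in the newest picture that a camera, given by its name, has taken for a name from the list of things; names that differ only in an ending like _2 or _b are one class to them, and where a whole thing is asked for, a point or a joint stands for the part that bears it (a point fixed in the world has none). Each returns a list of dicts, best first, with "confidence" (0 to 1); they miss things now and then, are a little off and sometimes report something else, mostly with a low value. They report only what shows in the picture. A call takes as long as a camera call. They do not tell look-alikes from the thing itself.
- models.look_for(camera, target): "centre" ([x, y, z] in m, in world coordinates, good to about 4 mm: the middle of the surface that is visible of it).
- models.tip_of(camera, target): "centre" ([x, y, z] in m, in world coordinates, good to about 4 mm: a listed point, or the origin of a listed thing).
The state is a dict: "t": time; "joints": joint angles; "joint_vel": joint speeds; "joint_efforts": joint torques, N m; "ee_pos": TCP position; "eef_rot": TCP orientation; "ft_force": force on the tool from outside, world axes, zero at the start; "torque": the same for the moment, N m; "finger_gap": finger opening in m; "finger_force": force on a finger pad.
Only numpy, scipy, OpenCV 4.12 (cv2) and the standard library are available. Lean on these libraries where they do the work, as an engineer would, in place of code of your own. Each camera call takes 0.05 s, during which the arm holds its last target. There are 200 camera calls.

## Working session

There is one attempt and no reset: what is moved stays moved. The work goes in short steps, Python scripts to look and compute and a tool call to move; the robot and the scene stay as the last step left them, time stands still between calls to the robot, and variables do not carry over. Pictures are saved under pics/ and viewed, at most 14 in all, crops included, and the job is handed in when it is done.

Besides the shell and the picture viewer there is one more tool, called after "Call:" as name(argument=value, ...) on one line, values as JSON. step_arm: Moves the arm, as the interface text tells. Its arguments: {"type":"object","properties":{"series":{"type":"array","items":{"type":"array","items":{"type":"number"}}},"newtons":{"type":"number"}},"required":["series"]}

```bash
mkdir -p pics; ls; cat > h.py <<'E'
import numpy as np,cv2
from scipy.spatial.transform import Rotation as R
from cell import manip,cams,models
def snap(c,n):
    im=cams.get_image(c); cv2.imwrite(f'pics/{n}.png',im[:,:,::-1]); return im
def cal(c):
    k=cams.get_calibration(c); f=200/np.tan(np.radians(k['vertical_fov'])/2)
    q=k['orientation']; return k,f,R.from_quat([q[1],q[2],q[3],q[0]])
def w2p(c,p):
    k,f,r=cal(c); v=r.inv().apply(np.asarray(p,float)-k['origin']); return np.round(np.array([k['cx']+f*v[...,0]/v[...,2],k['cy']+f*v[...,1]/v[...,2]]).T,1)
def p2w(c,uv,z):
    k,f,r=cal(c); uv=np.atleast_2d(uv).astype(float)
    d=r.apply(np.c_[(uv-[k['cx'],k['cy']])/f,np.ones(len(uv))]); o=np.array(k['origin'])
    return np.round(o+d*((z-o[2])/d[:,2])[:,None],4)
E
python3 - <<'E'
from h import *
for c in('top','side'):
    snap(c,c+'0'); print(c,cams.get_calibration(c))
for n in 'setting_out_tray painting_tray pocket_tape chalk_reel open_tin tin_cover narrow_brush wide_brush rubber_eraser'.split():
    for f in (models.tip_of,models.look_for):
        print(n,f.__name__,[(np.round(d['centre'],3).tolist(),round(d['confidence'],2),w2p('top',d['centre']).tolist()) for d in f('top',n)])
print(manip.get_obs())
E
```

```text
pics
top {'vertical_fov': 49.50895054305482, 'cx': 318.0300694909427, 'cy': 203.29209530768455, 'origin': array([0.50198108, 0.08950522, 1.4813328 ]), 'orientation': array([-0.03131448,  0.71643712, -0.69666695,  0.01980943])}
side {'vertical_fov': 46.22627802863467, 'cx': 311.10279886898303, 'cy': 203.559090852611, 'origin': array([-0.02510252, -1.28476394,  0.63352129]), 'orientation': array([-0.55317062,  0.80386411, -0.1866304 ,  0.11390282])}
setting_out_tray call [([0.468, 0.356, 0.001], 0.75, [246.3, 242.5])]
setting_out_tray call [([0.472, 0.353, 0.018], 0.97, [246.3, 241.5])]
painting_tray call [([0.47, -0.35, -0.001], 0.95, [454.3, 248.0])]
painting_tray call [([0.472, -0.355, 0.019], 0.61, [457.3, 247.5])]
pocket_tape call [([0.571, 0.116, -0.004], 0.74, [317.3, 214.3]), ([0.426, 0.559, 0.0], 0.54, [186.6, 253.1])]
pocket_tape call [([0.424, 0.55, 0.053], 0.67, [184.2, 254.7]), ([0.567, 0.118, 0.052], 0.54, [316.5, 214.7])]
chalk_reel call []
chalk_reel call [([0.692, -0.078, 0.033], 0.62, [376.0, 179.6]), ([0.686, 0.092, -0.001], 0.43, [325.5, 181.3])]
open_tin call [([0.
[... 675 characters left out ...]
)]
{'t': 1.0, 'joints': array([ 1.16671533e+00,  3.78894214e-01,  1.73418948e+00,  2.40515120e-05,
        1.02852016e+00, -3.33063525e-02]), 'joint_vel': array([-0.00195226,  0.00032599, -0.0001511 ,  0.00189419,  0.00191661,
        0.00098858]), 'joint_efforts': array([-6.08994542e-04, -7.63696146e+01, -4.34745169e+01,  6.49976078e-02,
        3.90618970e-02, -1.70648690e-05]), 'ee_pos': array([0.25364632, 0.65244465, 0.21394102]), 'eef_rot': array([-1.12705511e-05,  1.84333330e-01,  9.82863787e-01, -3.23406411e-06]), 'ft_force': array([ 0.33426564, -0.2688817 , -0.09516847]), 'torque': array([-0.01873416, -0.03021315, -0.03150154]), 'finger_force': 0.0, 'finger_gap': 0.09118191985358243}
```

View pics/top0.png

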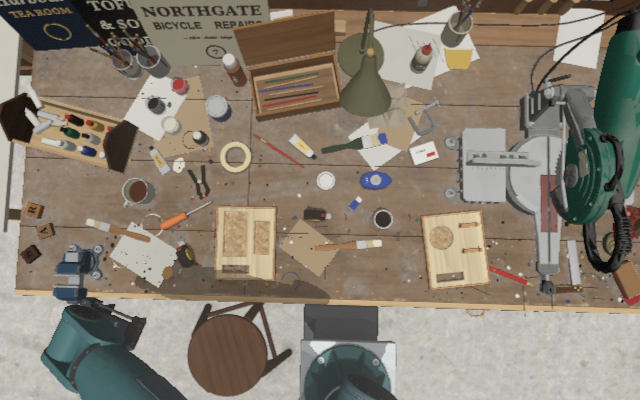

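View pics/side0.png

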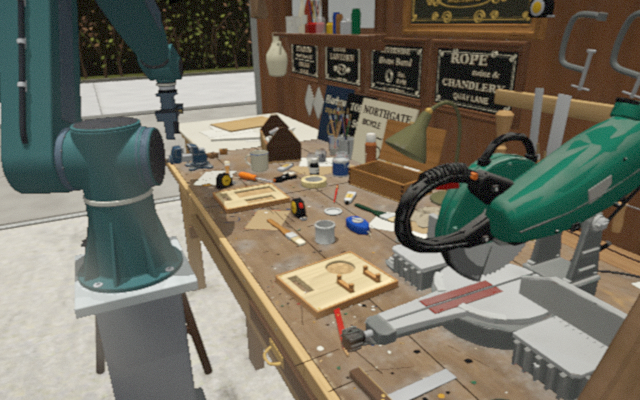

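The top view shows the setting-out tray at (246,243), painting tray at (455,248), open tin at (382,218), lid at (326,181), blue reel at (376,180) and narrow brush at (348,245). The tape candidates are (317,214), about 0.58 m from the base, and (185,254), about 0.70 m. The first is nearer, so it fits. I'll confirm it in a crop.

```bash
python3 - <<'E'
import cv2
im=cv2.imread('pics/top0.png')
a=cv2.resize(im[165:257,285:405],None,fx=6.6,fy=6.4,interpolation=cv2.INTER_CUBIC)
cv2.imwrite('pics/c1.png',a[:600])
b=im[195:300,205:285];c=im[195:300,415:495]
cv2.imwrite('pics/c2.png',cv2.resize(cv2.hconcat([b,c]),None,fx=5,fy=5,interpolation=cv2.INTER_CUBIC))
E
```

```text
(no output)
```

View pics/c1.png

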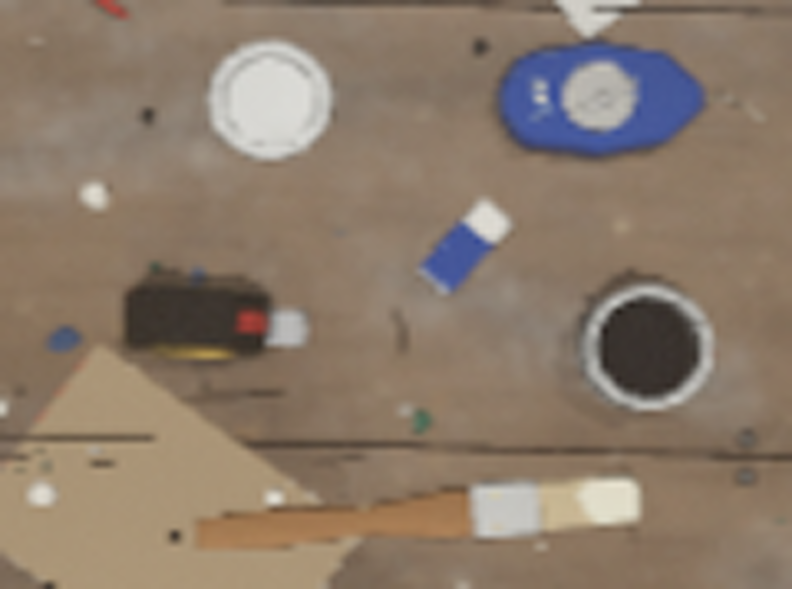

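View pics/c2.png

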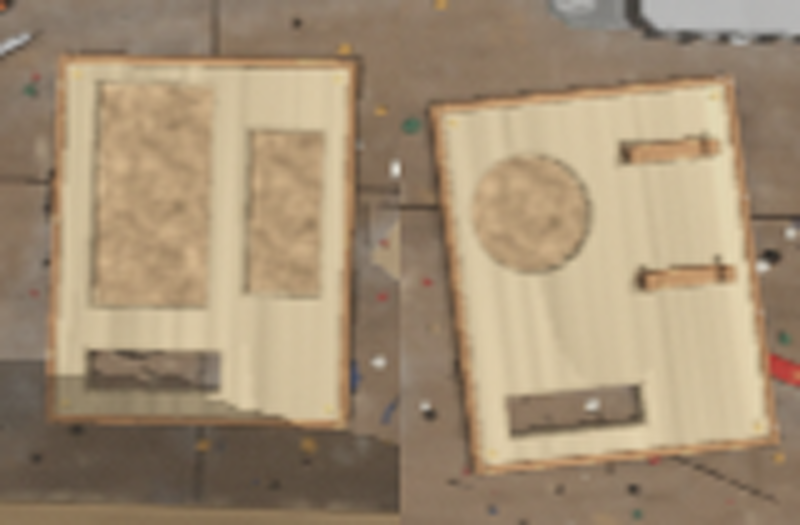

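The crops show the near tape at (317,214) with its hook to the right and the red-buttoned case to the left. The lid is at (326,181), the reel tip points right, and the brush bristles are to the right. Both tray hand holes are on the robot side. The near tape at (317,214) is the one meant. Next I'll work out the poses from the pixels.

```bash
cat >> h.py <<'E'
def yawpos(): 
    o=manip.get_obs();q=o['eef_rot'];r=R.from_quat([q[1],q[2],q[3],q[0]]);return np.array(o['ee_pos']),r
def need(x,y,z,yaw,full=False):
    """shift (tool axes, 30mm units) and turn (8deg units) to put TCP at xyz, tool y at yaw deg (mod 180)"""
    p,r=yawpos(); t=np.radians(yaw); best=None
    for a in ([t] if full else [t,t+np.pi]):
        T=R.from_matrix(np.array([[np.sin(a),np.cos(a),0],[-np.cos(a),np.sin(a),0],[0,0,-1]]))
        v=(r.inv()*T).as_rotvec()
        if best is None or np.linalg.norm(v)<np.linalg.norm(best): best=v
    return np.round(r.inv().apply(np.array([x,y,z])-p)/.03,2).tolist(),np.round(np.degrees(best)/8,2).tolist()
E
cat > m.py <<'E'
from h import *
A=lambda *l:[(285+x/6.6,165+y/6.4) for x,y in l]
L=lambda *l:[(205+x/5,195+y/5) for x,y in l]
Rr=lambda *l:[(415+(x-400)/5,195+y/5) for x,y in l]
ang=lambda d:round(float(np.degrees(np.arctan2(d[1],d[0]))),1)
print('lid',p2w('top',A((271,100)),.006))
a=p2w('top',A((499,97),(705,100),(590,43),(590,157)),.018);print('reel',a,ang(a[0]-a[1]))
a=p2w('top',A((125,315),(268,318),(200,280),(200,348),(305,328)),.055);print('tape',a,ang(a[0]-a[1]))
print('tin',p2w('top',A((648,345)),.056))
a=p2w('top',A((197,535),(640,502),(470,490),(470,538)),.01);print('brush',a,ang(a[0]-a[1]),(a[0]+a[1])/2)
for n,f,c in(('so',L,((62,60),(355,62),(348,427),(50,420))),('pt',Rr,((432,105),(730,80),(775,440),(475,472)))):
    a=p2w('top',f(*c),.02);print(n,a.mean(0),[ang(a[i]-a[j]) for i,j in((0,3),(1,2),(0,1),(3,2))],[round(float(np.linalg.norm(a[i]-a[j])),3) for i,j in((0,3),(0,1))])
print('narrow',p2w('top',L((247,130),(323,130),(320,297),(245,295)),.018).mean(0))
print('wide',p2w('top',L((97,82),(213,84),(208,305),(92,305)),.018).mean(0))
print('well',p2w('top',Rr((531,213)),.018),'rests',p2w('top',Rr((670,151),(688,276)),.042))
E
python3 m.py; python3 - <<'E'
from h import *
models;cams.get_image('side')
for n in 'pocket_tape chalk_reel open_tin tin_cover narrow_brush setting_out_tray painting_tray'.split():
    print(n,[(np.round(d['centre'],3).tolist(),round(d['confidence'],2)) for d in models.tip_of('side',n)])
E
```

```text
lid [[0.687  0.0898 0.006 ]]
reel [[ 0.6902 -0.0273  0.018 ]
 [ 0.6915 -0.1328  0.018 ]
 [ 0.7203 -0.0734  0.018 ]
 [ 0.6596 -0.0745  0.018 ]] 90.7
tape [[0.5676 0.1596 0.055 ]
 [0.5681 0.0882 0.055 ]
 [0.5867 0.1227 0.055 ]
 [0.5517 0.1217 0.055 ]
 [0.5635 0.0696 0.055 ]] 90.4
tin [[ 0.5595 -0.1009  0.056 ]]
brush [[ 0.4546  0.1213  0.01  ]
 [ 0.4785 -0.1044  0.01  ]
 [ 0.4823 -0.0176  0.01  ]
 [ 0.4571 -0.0181  0.01  ]] 96.0 [0.46655 0.00845 0.01   ]
so [0.466175 0.354175 0.02    ] [0.7, 0.9, 91.2, 90.4] [0.242, 0.199]
pt [ 0.465175 -0.3483    0.02    ] [7.3, 7.2, 96.4, 97.8] [0.245, 0.2]
narrow [0.486725 0.301175 0.018   ]
wide [0.497075 0.390425 0.018   ]
well [[ 0.5038 -0.3009  0.018 ]] rests [[ 0.5472 -0.3854  0.042 ]
 [ 0.4655 -0.3974  0.042 ]]
pocket_tape [([0.565, 0.114, -0.003], 0.77), ([0.426, 0.561, 0.002], 0.61)]
chalk_reel [([0.694, -0.096, 0.002], 0.64)]
open_tin [([0.562, -0.1, -0.004], 0.84), ([0.562, 0.114, -0.003], 0.16)]
tin_cover [([0.69, 0.09, 0.0], 0.55)]
narrow_brush [([0.466, 0.011, -0.003], 0.71)]
setting_out_tray [([0.47, 0.353, 0.002], 0.81)]
painting_tray [([0.473, -0.35, 0.006], 0.64)]
```

Measurements agree with the tray model and with both networks. Starting on the tape.

```bash
python3 -c "
from h import *
print(need(.568,.124,.12,0))"
```

```text
Traceback (most recent call last):
  File "h.py", line 21, in need
    T=R.from_matrix(np.array([[np.sin(a),np.cos(a),0],[-np.cos(a),np.sin(a),0],[0,0,-1]]))
  File "scipy/spatial/transform/_rotation.pyx", line 1143, in scipy.spatial.transform._rotation.Rotation.from_matrix
ValueError: Non-positive determinant (left-handed or null coordinate frame) in rotation matrix 0: [[ 0.  1.  0.]
 [-1.  0.  0.]
 [ 0.  0. -1.]].
```

```bash
sed -i 's/\[\[np.sin(a),np.cos(a),0\],\[-np.cos(a),/[[-np.sin(a),np.cos(a),0],[np.cos(a),/' h.py; python3 -c "
from h import *
print(need(.568,.124,.12,0))"
```

```text
([-16.15, -12.62, 3.13], [0.0, -0.0, 8.59])
```

Call:
step_arm(series=[[-16.15,-12.62,3.13,0,0,8.6,1],[-16.15,-12.62,3.13,0,0,8.6,1],[-16.15,-12.62,3.13,0,0,8.6,1],[-16.15,-12.62,3.13,0,0,8.6,1],[-16.15,-12.62,3.13,0,0,8.6,1],[-16.15,-12.62,3.13,0,0,8.6,1],[-16.15,-12.62,3.13,0,0,8.6,1],[-16.15,-12.62,3.13,0,0,8.6,1],[-16.15,-12.62,3.13,0,0,8.6,1],[-16.15,-12.62,3.13,0,0,8.6,1],[-16.15,-12.62,3.13,0,0,8.6,1],[-16.15,-12.62,3.13,0,0,8.6,1]], newtons=25)

```text
t: 2.9
ee_pos: [0.5679, 0.1241, 0.12]
eef_rot: [-0.0, 0.708, 0.707, -0.0]
ft_force: [-0.2, 0.5, 1.0]
finger_gap: 0.091
finger_force: 0.0
```

```bash
python3 -c "
from h import *
print(yawpos()[0],need(.568,.124,.025,0))"
```

```text
[0.56785673 0.12410983 0.12001348] ([-0.0, 0.01, 3.17], [-0.0, -0.0, -0.01])
```

Call:
step_arm(series=[[0,0,1.6,0,0,0,1],[0,0,3.17,0,0,0,1],[0,0,3.17,0,0,0,1],[0,0,3.17,0,0,0,-1],[0,0,3.17,0,0,0,-1],[0,0,3.17,0,0,0,-1],[0,0,3.17,0,0,0,-1],[0,0,3.17,0,0,0,-1],[0,0,3.17,0,0,0,-1],[0,0,3.17,0,0,0,-1]], newtons=25)

```text
t: 4.15
ee_pos: [0.5682, 0.124, 0.025]
eef_rot: [0.0, 0.707, 0.707, 0.0]
ft_force: [0.3, -0.9, 2.1]
finger_gap: 0.0318
finger_force: 24.9
```

Call:
step_arm(series=[[0,0,-1.8,0,0,0,-1],[0,0,-3.5,0,0,0,-1],[5.8,-2.34,-3.5,0,0,11.15,-1],[5.8,-2.34,-3.5,0,0,11.15,-1],[5.8,-2.34,-3.5,0,0,11.15,-1],[5.8,-2.34,-3.5,0,0,11.15,-1],[5.8,-2.34,-3.5,0,0,11.15,-1],[5.8,-2.34,-3.5,0,0,11.15,-1],[5.8,-2.34,-3.5,0,0,11.15,-1],[5.8,-2.34,-3.5,0,0,11.15,-1],[5.8,-2.34,-3.5,0,0,11.15,-1],[5.8,-2.34,-3.5,0,0,11.15,-1]])

```text
t: 5.65
ee_pos: [0.4977, 0.2979, 0.1296]
eef_rot: [0.0, 1.0, 0.007, -0.0]
ft_force: [1.0, -0.5, -2.7]
finger_gap: 0.0322
finger_force: 25.0
```

```bash
python3 -c "
from h import *
snap('top','t1');im=snap('side','t1s')
a=cv2.imread('pics/t1.png')[180:300,195:345];b=cv2.imread('pics/t1s.png')[100:280,150:375]
cv2.imwrite('pics/t1c.png',cv2.hconcat([cv2.resize(a,(400,320)),cv2.resize(b,(400,320))]))
print(yawpos()[0],need(.498,.298,.034,-89.2))"
```

```text
[0.49780002 0.29796069 0.12974679] ([0.01, -0.0, 3.19], [0.0, 0.0, 0.01])
```

View pics/t1c.png

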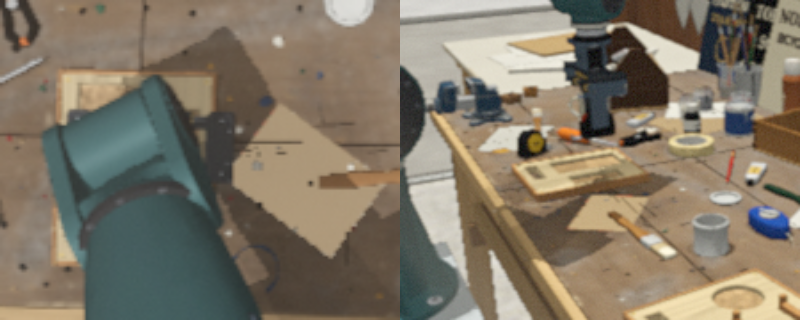

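The tape is held above the tray and the near original is gone from the bench, so I'm lowering it.

Call:
step_arm(series=[[0,0,1.5,0,0,0,-1],[0,0,2.6,0,0,0,-1],[0,0,3.0,0,0,0,-1],[0,0,3.2,0,0,0,-1],[0,0,3.2,0,0,0,-1],[0,0,3.2,0,0,0,0.2],[0,0,3.2,0,0,0,0.2],[0,0,3.2,0,0,0,0.2],[0,0,3.2,0,0,0,0.2],[0,0,1.5,0,0,0,0.2],[0,0,0,0,0,0,0.2],[0,0,0,0,0,0,1]])

```text
t: 7.25
ee_pos: [0.4998, 0.2991, 0.1333]
eef_rot: [-0.001, 1.0, 0.007, 0.002]
ft_force: [0.1, 0.3, -0.2]
finger_gap: 0.0618
finger_force: 0.0
```

```bash
python3 -c "
from h import *
print(yawpos()[0],need(.692,-.0815,.125,0.7))"
```

```text
[0.49981978 0.29907212 0.13328411] ([6.24, 12.77, 0.27], [0.01, -0.04, -11.24])
```

Call:
step_arm(series=[[6.3,12.74,0.2,0,0,-11.24,1],[6.3,12.74,0.2,0,0,-11.24,1],[6.3,12.74,0.2,0,0,-11.24,1],[6.3,12.74,0.2,0,0,-11.24,1],[6.3,12.74,0.2,0,0,-11.24,1],[6.3,12.74,0.2,0,0,-11.24,1],[6.3,12.74,0.2,0,0,-11.24,1],[6.3,12.74,0.2,0,0,-11.24,1],[6.3,12.74,0.2,0,0,-11.24,1],[6.3,12.74,0.2,0,0,-11.24,1],[6.3,12.74,0.2,0,0,-11.24,1],[6.3,12.74,0.2,0,0,-11.24,1]])

```text
t: 8.75
ee_pos: [0.6919, -0.0814, 0.1238]
eef_rot: [-0.0, 0.703, 0.711, -0.0]
ft_force: [0.6, 0.7, 0.2]
finger_gap: 0.0911
finger_force: 0.0
```

```bash
python3 -c "
from h import *
snap('top','t2')
im=cv2.imread('pics/t2.png');cv2.imwrite('pics/t2c.png',cv2.resize(im[150:290,200:410],None,fx=3.8,fy=3.8,interpolation=cv2.INTER_CUBIC))
for f in (models.tip_of,models.look_for): print([np.round(d['centre'],3).tolist() for d in f('top','pocket_tape')])
print(yawpos()[0],need(.692,-.0815,.014,0.7))"
```

```text
[[0.421, 0.555, -0.001], [0.493, 0.301, 0.004]]
[[0.495, 0.296, 0.061], [0.419, 0.547, 0.051]]
[ 0.691971   -0.08149042  0.12392811] ([-0.0, 0.0, 3.66], [0.0, -0.0, -0.01])
```

View pics/t2c.png

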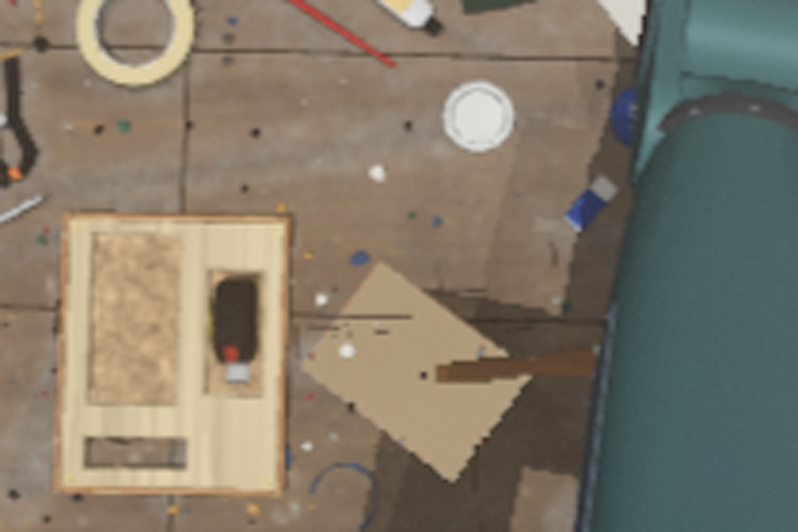

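The tape stands in its recess, at (262,233) in the full picture. Next is the reel.

Call:
step_arm(series=[[0,0,1.8,0,0,0,1],[0,0,3.3,0,0,0,1],[0,0,3.66,0,0,0,1],[0,0,3.66,0,0,0,1],[0,0,3.66,0,0,0,-1],[0,0,3.66,0,0,0,-1],[0,0,3.66,0,0,0,-1],[0,0,3.66,0,0,0,-1],[0,0,3.66,0,0,0,-1],[0,0,3.66,0,0,0,-1]], newtons=25)

```text
t: 10.15
ee_pos: [0.6924, -0.0817, 0.0147]
eef_rot: [0.0, 0.703, 0.711, 0.0]
ft_force: [-1.3, 0.3, 6.5]
finger_gap: 0.0571
finger_force: 25.0
```

```bash
python3 -c "
from h import *
print(yawpos()[0],need(.512,.390,.13,-89.2))"
```

```text
[ 0.69239318 -0.08166666  0.01471063] ([15.79, -5.83, -3.85], [0.0, -0.0, 11.23])
```

Call:
step_arm(series=[[0,0,-2,0,0,0,-1],[0,0,-3.85,0,0,0,-1],[15.79,-5.83,-3.85,0,0,11.23,-1],[15.79,-5.83,-3.85,0,0,11.23,-1],[15.79,-5.83,-3.85,0,0,11.23,-1],[15.79,-5.83,-3.85,0,0,11.23,-1],[15.79,-5.83,-3.85,0,0,11.23,-1],[15.79,-5.83,-3.85,0,0,11.23,-1],[15.79,-5.83,-3.85,0,0,11.23,-1],[15.79,-5.83,-3.85,0,0,11.23,-1],[15.79,-5.83,-3.85,0,0,11.23,-1],[15.79,-5.83,-3.85,0,0,11.23,-1]])

```text
t: 11.65
ee_pos: [0.5106, 0.391, 0.1293]
eef_rot: [0.0, 1.0, 0.008, -0.0]
ft_force: [-0.2, 0.1, -2.3]
finger_gap: 0.0573
finger_force: 24.8
```

```bash
python3 -c "
from h import *
snap('side','t3')
im=cv2.imread('pics/t3.png');cv2.imwrite('pics/t3c.png',cv2.resize(im[80:260,150:390],None,fx=3.3,fy=3.3,interpolation=cv2.INTER_CUBIC))
print(manip.get_obs()['finger_gap'],yawpos()[0],need(.512,.390,.023,-89.2))"
```

```text
0.05761814869985871 [0.51107746 0.38996594 0.12924808] ([0.03, -0.0, 3.54], [0.0, 0.0, 0.03])
```

View pics/t3c.png

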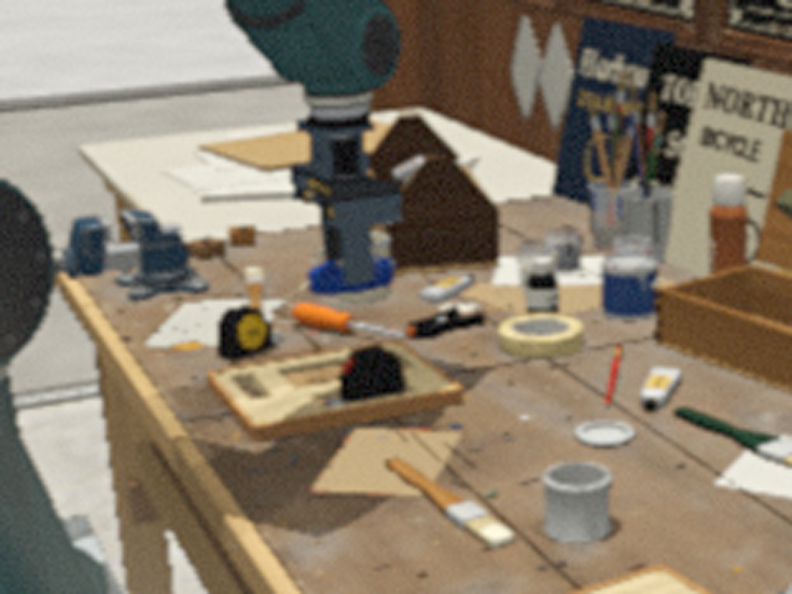

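The reel is held level over its recess and the tape stands in the tray. Lowering.

Call:
step_arm(series=[[0,0,1.7,0,0,0,-1],[0,0,2.8,0,0,0,-1],[0,0,3.3,0,0,0,-1],[0,0,3.53,0,0,0,-1],[0,0,3.53,0,0,0,-1],[0,0,3.53,0,0,0,0.8],[0,0,3.53,0,0,0,0.8],[0,0,3.53,0,0,0,0.8],[0,0,3.53,0,0,0,0.8],[0,0,1.7,0,0,0,0.8],[0,0,0,0,0,0,0.8],[0,0,0,0,0,0,1]])

```text
t: 13.2
ee_pos: [0.5135, 0.3915, 0.1338]
eef_rot: [-0.002, 1.0, 0.007, 0.003]
ft_force: [0.2, -0.4, -0.0]
finger_gap: 0.0892
finger_force: 0.0
```

```bash
python3 -c "
from h import *
print(yawpos()[0],need(.561,-.101,.12,0))"
```

```text
[0.5135107  0.39145937 0.13383301] ([1.34, 16.44, 0.41], [0.01, -0.05, -11.14])
```

Call:
step_arm(series=[[1.39,16.39,0.3,0,0,-11.15,1],[1.39,16.39,0.3,0,0,-11.15,1],[1.39,16.39,0.3,0,0,-11.15,1],[1.39,16.39,0.3,0,0,-11.15,1],[1.39,16.39,0.3,0,0,-11.15,1],[1.39,16.39,0.3,0,0,-11.15,1],[1.39,16.39,0.3,0,0,-11.15,1],[1.39,16.39,0.3,0,0,-11.15,1],[1.39,16.39,0.3,0,0,-11.15,1],[1.39,16.39,0.3,0,0,-11.15,1],[1.39,16.39,0.3,0,0,-11.15,1],[1.39,16.39,0.3,0,0,-11.15,1]])

```text
t: 14.7
ee_pos: [0.5602, -0.1, 0.1204]
eef_rot: [-0.0, 0.707, 0.707, -0.0]
ft_force: [-0.2, 1.4, 0.0]
finger_gap: 0.0913
finger_force: 0.0
```

```bash
python3 -c "
from h import *
snap('top','t4');snap('side','t4s')
a=cv2.imread('pics/t4.png')[190:290,205:315];b=cv2.imread('pics/t4s.png')[155:230,200:310]
f=lambda i:cv2.resize(i,None,fx=3.6,fy=3.6,interpolation=cv2.INTER_CUBIC)
b=cv2.copyMakeBorder(b,0,25,0,0,cv2.BORDER_CONSTANT);cv2.imwrite('pics/t4c.png',cv2.hconcat([f(a),f(b)]))
for n in('chalk_reel','pocket_tape'):
  for c in ('top','side'): print(n,[np.round(d['centre'],3).tolist() for d in models.tip_of(c,n)])
print(yawpos()[0],need(.561,-.101,.022,0))"
```

```text
chalk_reel [[0.5, 0.389, 0.008]]
chalk_reel [[0.501, 0.391, 0.01]]
pocket_tape [[0.425, 0.557, 0.003], [0.489, 0.301, 0.005]]
pocket_tape [[0.43, 0.558, -0.001], [0.486, 0.301, 0.006]]
[ 0.56043787 -0.10076335  0.12068452] ([-0.01, 0.02, 3.29], [0.0, 0.0, 0.01])
```

View pics/t4c.png

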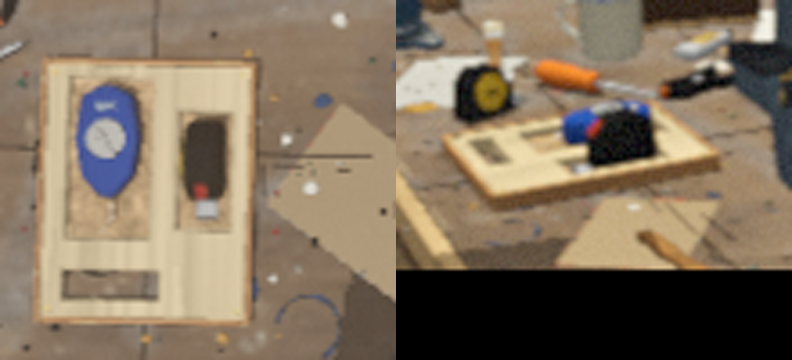

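Both setting-out items lie in their recesses. Next is the tin.

Call:
step_arm(series=[[0,0,1.7,0,0,0,1],[0,0,3.0,0,0,0,1],[0,0,3.29,0,0,0,1],[0,0,3.29,0,0,0,1],[0,0,3.29,0,0,0,-1],[0,0,3.29,0,0,0,-1],[0,0,3.29,0,0,0,-1],[0,0,3.29,0,0,0,-1],[0,0,3.29,0,0,0,-1],[0,0,3.29,0,0,0,-1]], newtons=20)

```text
t: 16.25
ee_pos: [0.5606, -0.1011, 0.0226]
eef_rot: [0.0, 0.707, 0.707, 0.0]
ft_force: [-3.1, 0.2, 8.8]
finger_gap: 0.0619
finger_force: 20.0
```

```bash
python3 -c "
from h import *
print(yawpos()[0],need(.505,-.301,.11,0))"
```

```text
[ 0.56056659 -0.10110402  0.02256089] ([-6.66, -1.86, -2.91], [0.0, 0.0, 0.0])
```

Call:
step_arm(series=[[0,0,-1,0,0,0,-1],[0,0,-2,0,0,0,-1],[0,0,-2.9,0,0,0,-1],[-1,-0.3,-2.9,0,0,0,-1],[-2.2,-0.6,-2.9,0,0,0,-1],[-3.4,-0.9,-2.9,0,0,0,-1],[-4.6,-1.3,-2.9,0,0,0,-1],[-5.6,-1.6,-2.9,0,0,0,-1],[-6.3,-1.75,-2.9,0,0,0,-1],[-6.65,-1.85,-2.9,0,0,0,-1],[-6.65,-1.85,-2.9,0,0,0,-1],[-6.65,-1.85,-2.9,0,0,0,-1]])

```text
t: 17.75
ee_pos: [0.5052, -0.2999, 0.1089]
eef_rot: [-0.0, 0.707, 0.708, 0.0]
ft_force: [-0.6, 0.5, -3.1]
finger_gap: 0.0616
finger_force: 20.0
```

```bash
python3 -c "
from h import *
print(yawpos()[0],need(.505,-.301,.031,0))"
```

```text
[ 0.5051856  -0.29985365  0.10885031] ([-0.04, -0.01, 2.6], [-0.0, -0.0, 0.01])
```

Call:
step_arm(series=[[-0.02,0,1.0,0,0,0,-1],[-0.02,0,1.9,0,0,0,-1],[-0.02,0,2.4,0,0,0,-1],[-0.02,0,2.61,0,0,0,-1],[-0.02,0,2.61,0,0,0,-1],[-0.02,0,2.61,0,0,0,0.8],[-0.02,0,2.61,0,0,0,0.8],[-0.02,0,2.61,0,0,0,0.8],[-0.02,0,2.61,0,0,0,0.8],[-0.02,0,1.3,0,0,0,0.8],[-0.02,0,0,0,0,0,0.8],[-0.02,0,-1,0,0,0,1]])

```text
t: 19.25
ee_pos: [0.5052, -0.3013, 0.1406]
eef_rot: [0.001, 0.707, 0.707, 0.0]
ft_force: [0.4, -0.0, 0.1]
finger_gap: 0.0887
finger_force: 0.0
```

```bash
python3 -c "
from h import *
print(yawpos()[0],need(.688,.090,.12,0))"
```

```text
[ 0.50524288 -0.30134546  0.14058864] ([13.04, 6.1, 0.68], [0.01, 0.0, 0.0])
```

Call:
step_arm(series=[[13.03,6.1,0.6,0,0,0,1],[13.03,6.1,0.6,0,0,0,1],[13.03,6.1,0.6,0,0,0,1],[13.03,6.1,0.6,0,0,0,1],[13.03,6.1,0.6,0,0,0,1],[13.03,6.1,0.6,0,0,0,1],[13.03,6.1,0.6,0,0,0,1],[13.03,6.1,0.6,0,0,0,1],[13.03,6.1,0.6,0,0,0,1],[13.03,6.1,0.6,0,0,0,1],[13.03,6.1,0.6,0,0,0,1]])

```text
t: 20.62
ee_pos: [0.6876, 0.0888, 0.1211]
eef_rot: [0.0, 0.707, 0.707, -0.0]
ft_force: [0.2, 0.3, 0.5]
finger_gap: 0.0909
finger_force: 0.0
```

```bash
python3 -c "
from h import *
im=snap('top','t5')
a=cv2.imread('pics/t5.png')[195:300,415:535];cv2.imwrite('pics/t5c.png',cv2.resize(a,None,fx=5,fy=5,interpolation=cv2.INTER_CUBIC))
for n in('open_tin','tin_cover'):
  for f in (models.tip_of,models.look_for): print(n,[np.round(d['centre'],3).tolist() for d in f('top',n)])
print(yawpos()[0],need(.688,.090,.0025,0))"
```

```text
open_tin [[0.51, -0.3, 0.01]]
open_tin [[0.507, -0.304, 0.03]]
tin_cover [[0.611, -0.01, -0.0]]
tin_cover [[0.826, -0.057, 0.011]]
[0.68774913 0.08953857 0.12098411] ([0.02, 0.01, 3.95], [0.0, 0.0, 0.0])
```

View pics/t5c.png

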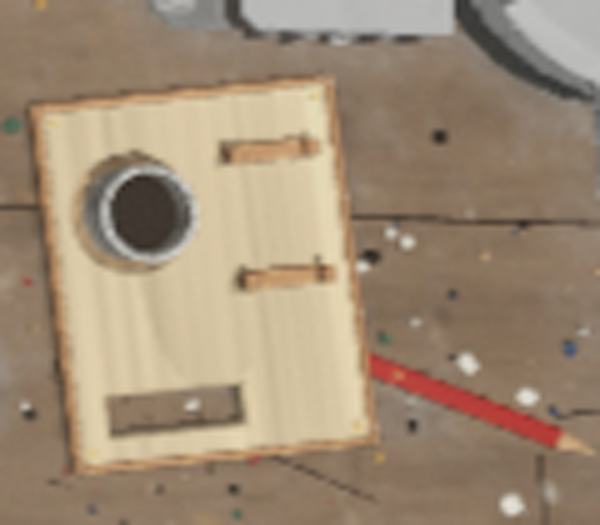

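The tin stands in the well, its rim centred at (444,238). Next is the lid.

Call:
step_arm(series=[[0.02,0,1.8,0,0,0,1],[0.02,0,3.2,0,0,0,1],[0.02,0,3.75,0,0,0,1],[0.02,0,3.93,0,0,0,1],[0.02,0,3.93,0,0,0,-1],[0.02,0,3.93,0,0,0,-1],[0.02,0,3.93,0,0,0,-1],[0.02,0,3.93,0,0,0,-1],[0.02,0,3.93,0,0,0,-1],[0.02,0,3.93,0,0,0,-1]], newtons=12)

```text
t: 22.12
ee_pos: [0.6883, 0.0905, 0.0039]
eef_rot: [0.0, 0.707, 0.707, 0.0]
ft_force: [-1.2, -0.6, 7.2]
finger_gap: 0.0616
finger_force: 12.0
```

```bash
python3 -c "
from h import *
print(p2w('top',[(415+147/5,195+214/5)],.064))
print(yawpos()[0],need(.505,-.301,.13,0))"
```

```text
[[ 0.5034 -0.2989  0.064 ]]
[0.68834978 0.09049097 0.00389773] ([-13.05, -6.12, -4.21], [0.01, -0.0, 0.0])
```

Call:
step_arm(series=[[0,0,0,0,0,0,0.6],[0,0,0.06,0,0,0,0.6],[0,0,0.06,0,0,0,0.6],[0,0,0.06,0,0,0,-1],[0,0,0.06,0,0,0,-1],[0,0,0.06,0,0,0,-1],[0,0,0.06,0,0,0,-1],[0,0,0.06,0,0,0,-1],[0,0,-1,0,0,0,-1],[0,0,-2.5,0,0,0,-1],[0,0,-4.2,0,0,0,-1],[0,0,-4.2,0,0,0,-1]], newtons=15)

```text
t: 23.62
ee_pos: [0.6902, 0.0907, 0.1335]
eef_rot: [0.002, 0.707, 0.707, 0.003]
ft_force: [1.0, 0.4, 0.2]
finger_gap: 0.062
finger_force: 15.0
```

```bash
python3 -c "
from h import *
print(manip.get_obs()['finger_gap'],yawpos()[0],need(.5045,-.300,.13,0))"
```

```text
0.06196521606433399 [0.69023294 0.09067318 0.13346712] ([-13.02, -6.2, 0.07], [0.05, -0.0, 0.0])
```

Call:
step_arm(series=[[-1.5,-0.7,0,0,0,0,-1],[-3,-1.4,0,0,0,0,-1],[-4.5,-2.1,0,0,0,0,-1],[-6,-2.8,0,0,0,0,-1],[-7.5,-3.5,0,0,0,0,-1],[-9,-4.2,0,0,0,0,-1],[-10.5,-4.9,0,0,0,0,-1],[-11.8,-5.5,0,0,0,0,-1],[-12.6,-5.9,0,0,0,0,-1],[-13,-6.12,0,0,0,0,-1],[-13,-6.12,0,0,0,0,-1],[-13,-6.12,0,0,0,0,-1]])

```text
t: 25.12
ee_pos: [0.5047, -0.2989, 0.1288]
eef_rot: [-0.0, 0.707, 0.708, 0.0]
ft_force: [0.5, 0.9, 0.4]
finger_gap: 0.062
finger_force: 15.0
```

```bash
python3 -c "
from h import *
im=snap('side','t6')
a=cv2.imread('pics/t6.png')[170:320,270:420];cv2.imwrite('pics/t6c.png',cv2.resize(a,None,fx=4,fy=4,interpolation=cv2.INTER_CUBIC))
for n in('open_tin','tin_cover'):
  for f in (models.tip_of,models.look_for): print(n,[np.round(d['centre'],3).tolist() for d in f('side',n)])
print(w2p('side',[.505,-.300,.064]))
print(yawpos()[0],need(.505,-.3005,.067,0))"
```

```text
open_tin [[0.507, -0.302, 0.005]]
open_tin [[0.499, -0.321, 0.044]]
tin_cover [[0.505, -0.301, 0.126]]
tin_cover [[0.511, -0.299, 0.13]]
[338.6 250.5]
[ 0.50469806 -0.29920004  0.12905595] ([-0.04, 0.01, 2.07], [0.0, 0.0, 0.01])
```

View pics/t6c.png

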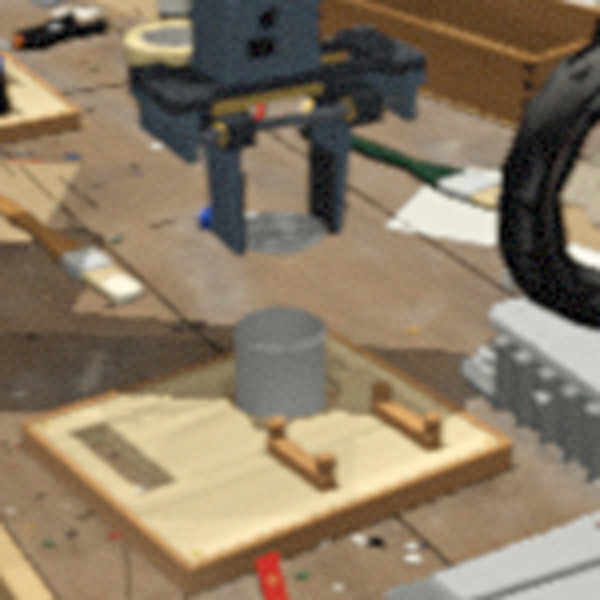

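The lid is held level above the tin. Lowering it gently.

Call:
step_arm(series=[[-0.03,0,0.8,0,0,0,-1],[-0.03,0,1.5,0,0,0,-1],[-0.03,0,1.8,0,0,0,-1],[-0.03,0,1.95,0,0,0,-1],[-0.03,0,2.03,0,0,0,-1],[-0.03,0,2.08,0,0,0,-1],[-0.03,0,2.08,0,0,0,-1]])

```text
t: 26.25
ee_pos: [0.5046, -0.3007, 0.0669]
eef_rot: [0.0, 0.707, 0.707, 0.0]
ft_force: [0.1, 0.5, -1.0]
finger_gap: 0.0622
finger_force: 15.0
```

Call:
step_arm(series=[[0,0,0.04,0,0,0,-1],[0,0,0.04,0,0,0,-1]])

```text
t: 26.5
ee_pos: [0.5044, -0.3006, 0.0655]
eef_rot: [0.0, 0.707, 0.707, 0.0]
ft_force: [0.2, -0.1, -0.0]
finger_gap: 0.0623
finger_force: 15.0
```

Call:
step_arm(series=[[0,0,0.02,0,0,0,-1],[0,0,0.02,0,0,0,0.7],[0,0,0.02,0,0,0,0.7],[0,0,0.02,0,0,0,0.7],[0,0,0.02,0,0,0,0.7],[0,0,-1,0,0,0,0.7],[0,0,-2,0,0,0,0.7],[0,0,-2,0,0,0,1]])

```text
t: 27.5
ee_pos: [0.5056, -0.3013, 0.1275]
eef_rot: [0.002, 0.707, 0.707, 0.0]
ft_force: [0.8, -0.7, 0.3]
finger_gap: 0.0846
finger_force: 0.0
```

```bash
python3 -c "
from h import *
im=snap('side','t7')
cv2.imwrite('pics/t7c.png',cv2.resize(im[200:320,270:420,::-1],None,fx=3,fy=3,interpolation=cv2.INTER_CUBIC))
a=np.radians(96); print(yawpos()[0],need(.4668+.042*np.cos(a),.009+.042*np.sin(a),.10,6))"
```

```text
[ 0.50478904 -0.30085016  0.12613834] ([11.72, -1.41, 0.86], [0.01, 0.01, -0.75])
```

View pics/t7c.png

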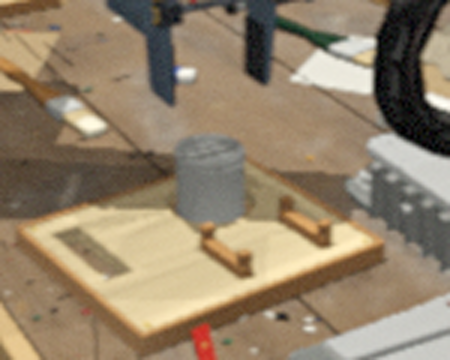

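The lid sits squarely on the tin. Next is the brush.

Call:
step_arm(series=[[11.72,-1.41,0.8,0,0,-0.75,1],[11.72,-1.41,0.8,0,0,-0.75,1],[11.72,-1.41,0.8,0,0,-0.75,1],[11.72,-1.41,0.8,0,0,-0.75,1],[11.72,-1.41,0.8,0,0,-0.75,1],[11.72,-1.41,0.8,0,0,-0.75,1],[11.72,-1.41,0.8,0,0,-0.75,1],[11.72,-1.41,0.8,0,0,-0.75,1],[11.72,-1.41,0.8,0,0,-0.75,1]])

```text
t: 28.68
ee_pos: [0.462, 0.0501, 0.1012]
eef_rot: [-0.0, 0.669, 0.743, -0.0]
ft_force: [0.8, -0.5, 0.4]
finger_gap: 0.0912
finger_force: 0.0
```

```bash
python3 -c "
from h import *
print(yawpos()[0],need(.4625,.0508,.003,6))"
```

```text
[0.46196131 0.05007189 0.10121884] ([0.02, 0.02, 3.27], [-0.0, 0.0, -0.01])
```

Call:
step_arm(series=[[0.02,0.01,1.7,0,0,0,1],[0.02,0.01,2.9,0,0,0,1],[0.02,0.01,3.26,0,0,0,1],[0.02,0.01,3.26,0,0,0,1],[0.02,0.01,3.26,0,0,0,-1],[0.02,0.01,3.26,0,0,0,-1],[0.02,0.01,3.26,0,0,0,-1],[0.02,0.01,3.26,0,0,0,-1],[0.02,0.01,3.26,0,0,0,-1],[0.02,0.01,3.26,0,0,0,-1],[0.02,0.01,3.26,0,0,0,-1],[0.02,0.01,3.26,0,0,0,-1]], newtons=30)

```text
t: 30.18
ee_pos: [0.4622, 0.0516, 0.0036]
eef_rot: [0.0, 0.669, 0.743, 0.0]
ft_force: [0.3, -0.3, -0.2]
finger_gap: 0.0258
finger_force: 30.0
```

```bash
python3 -c "
from h import *
print(yawpos()[0],need(.507,-.393,.15,-82.6))"
```

```text
[0.46219135 0.05164038 0.00362823] ([-14.9, -0.07, -4.88], [0.0, -0.0, 11.08])
```

Call:
step_arm(series=[[0,0,-1.5,0,0,0,-1],[0,0,-3.2,0,0,0,-1],[0,0,-4.88,0,0,0,-1],[-14.9,-0.07,-4.88,0,0,11.08,-1],[-14.9,-0.07,-4.88,0,0,11.08,-1],[-14.9,-0.07,-4.88,0,0,11.08,-1],[-14.9,-0.07,-4.88,0,0,11.08,-1],[-14.9,-0.07,-4.88,0,0,11.08,-1],[-14.9,-0.07,-4.88,0,0,11.08,-1],[-14.9,-0.07,-4.88,0,0,11.08,-1],[-14.9,-0.07,-4.88,0,0,11.08,-1],[-14.9,-0.07,-4.88,0,0,11.08,-1]])

```text
t: 31.68
ee_pos: [0.5067, -0.3942, 0.1495]
eef_rot: [-0.0, 0.998, 0.062, -0.0]
ft_force: [-0.3, -0.4, -0.0]
finger_gap: 0.0256
finger_force: 30.0
```

Call:
step_arm(series=[[0,0,0,0,0,0,-1],[0,0,0,0,0,0,-1],[0,0,0,0,0,0,-1]])

```text
t: 32.05
ee_pos: [0.5071, -0.3929, 0.1501]
eef_rot: [0.0, 0.998, 0.065, -0.0]
ft_force: [0.4, 0.8, -1.1]
finger_gap: 0.0257
finger_force: 30.0
```

```bash
python3 -c "
from h import *
im=snap('side','t8')
cv2.imwrite('pics/t8c.png',cv2.resize(im[150:340,250:450,::-1],None,fx=3,fy=3,interpolation=cv2.INTER_CUBIC))
for n in ['narrow_brush']:
  for f in (models.tip_of,models.look_for): print(n,[np.round(d['centre'],3).tolist() for d in f('side',n)])
print(yawpos()[0],need(.507,-.393,.0335,-82.6))"
```

```text
narrow_brush [[0.461, -0.396, 0.146]]
narrow_brush [[0.422, -0.408, 0.155]]
[ 0.50709423 -0.39298208  0.15008583] ([-0.0, -0.0, 3.89], [0.0, -0.0, 0.0])
```

View pics/t8c.png

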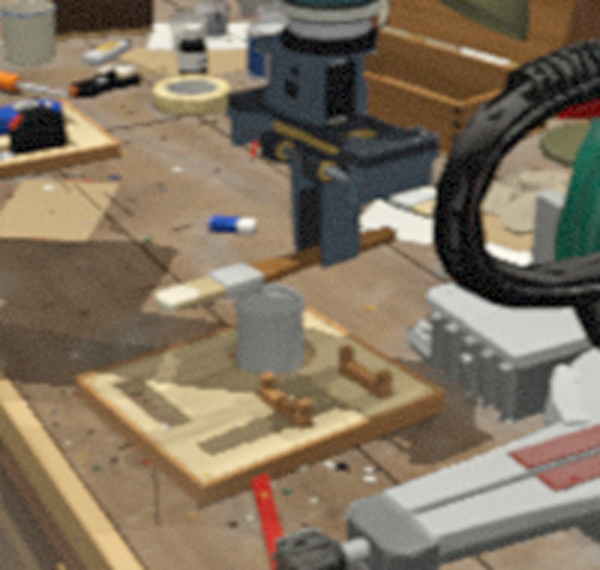

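The brush is held level with its bristles toward the hand hole. Lowering.

Call:
step_arm(series=[[0,0,1.5,0,0,0,-1],[0,0,2.8,0,0,0,-1],[0,0,3.4,0,0,0,-1],[0,0,3.7,0,0,0,-1],[0,0,3.86,0,0,0,-1],[0,0,3.86,0,0,0,-1]])

```text
t: 32.95
ee_pos: [0.5074, -0.3934, 0.0349]
eef_rot: [0.0, 0.998, 0.065, 0.0]
ft_force: [-0.4, 0.2, -1.0]
finger_gap: 0.0258
finger_force: 30.0
```

Call:
step_arm(series=[[0,0,0.06,0,0,0,-1],[0,0,0.06,0,0,0,-1],[0,0,0.06,0,0,0,0],[0,0,0.06,0,0,0,0],[0,0,0.06,0,0,0,0],[0,0,0.06,0,0,0,0],[0,0,-1.5,0,0,0,0],[0,0,-3,0,0,0,0],[0,0,-4.5,0,0,0,0],[4,-8,-5,0,0,0,0],[4,-8,-5,0,0,0,0],[4,-8,-5,0,0,0,0]])

```text
t: 34.45
ee_pos: [0.5689, -0.2146, 0.1801]
eef_rot: [0.0, 0.998, 0.064, 0.0]
ft_force: [0.8, -0.5, -0.1]
finger_gap: 0.0454
finger_force: 0.0
```

Call:
step_arm(series=[[0,-3,-2,0,0,0,0],[0,-3,-2,0,0,0,0],[0,-3,-2,0,0,0,0],[0,-3,-2,0,0,0,0]])

```text
t: 34.95
ee_pos: [0.5568, -0.1273, 0.2393]
eef_rot: [0.0, 0.998, 0.065, -0.0]
ft_force: [-0.3, -0.2, -0.6]
finger_gap: 0.0458
finger_force: 0.0
```

```bash
python3 -c "
from h import *
a=snap('side','t9')[185:335,150:430,::-1];b=snap('top','t9t')[190:300,205:500,::-1]
f=lambda i:cv2.resize(i,(700,int(i.shape[0]*700/i.shape[1])),interpolation=cv2.INTER_CUBIC)
v=cv2.vconcat([f(a),f(b)]);print(v.shape);cv2.imwrite('pics/t9c.png',cv2.resize(v,None,fx=.9,fy=.9))
C=np.array([.467,-.349]);t=np.radians(7.2)
for n in ['narrow_brush','open_tin','tin_cover','chalk_reel','pocket_tape','rubber_eraser','wide_brush']:
  for c in ('top','side'):
    for d in models.tip_of(c,n)[:2]:
      p=np.array(d['centre']);q=p[:2]-C;print(n,c,np.round(p,3),'pt',np.round([q[0]*np.cos(t)+q[1]*np.sin(t),-q[0]*np.sin(t)+q[1]*np.cos(t)],3))
"
```

```text
(636, 700, 3)
narrow_brush top [ 0.466 -0.397  0.031] pt [-0.006 -0.047]
narrow_brush side [ 0.462 -0.398  0.03 ] pt [-0.011 -0.048]
open_tin side [ 0.507 -0.302  0.007] pt [0.046 0.042]
open_tin side [ 0.821 -0.002  0.001] pt [0.394 0.3  ]
tin_cover side [ 0.503 -0.303  0.062] pt [0.042 0.041]
chalk_reel top [0.501 0.388 0.009] pt [0.126 0.727]
chalk_reel side [0.496 0.39  0.011] pt [0.122 0.73 ]
pocket_tape top [0.491 0.299 0.005] pt [0.105 0.64 ]
pocket_tape top [0.427 0.558 0.002] pt [0.074 0.904]
pocket_tape side [0.426 0.559 0.003] pt [0.073 0.906]
pocket_tape side [0.489 0.303 0.007] pt [0.104 0.644]
rubber_eraser top [ 0.61  -0.011 -0.   ] pt [0.184 0.317]
rubber_eraser side [ 0.613 -0.009 -0.003] pt [0.188 0.319]
wide_brush top [ 0.816 -0.004 -0.001] pt [0.389 0.298]
wide_brush side [ 0.82  -0.    -0.001] pt [0.394 0.302]
```

View pics/t9c.png

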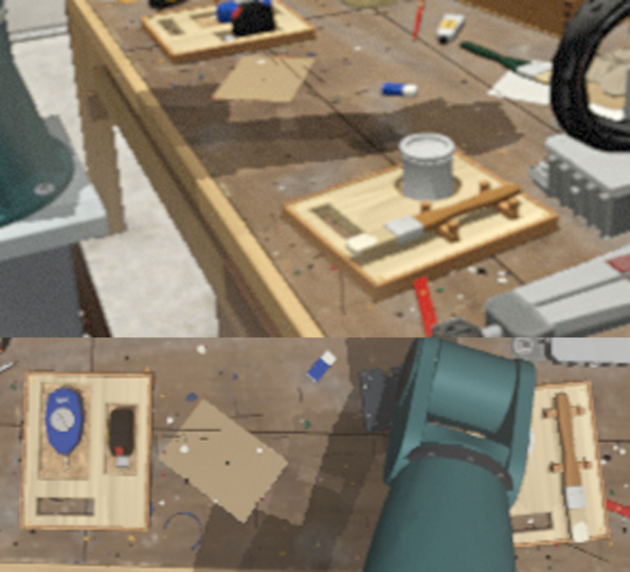

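Everything is placed: both recesses are filled, the lid is on the tin in the well, and the brush lies in both notches with its bristles at the hand-hole end. The eraser and wide brush haven't moved. Handing in.

```bash
python3 -c "
from h import *
print(manip.close_job())"
```

```text
the job is handed in; nothing more can be done
None
```

The job is handed in at about 36 s of the 134 s allowed: both kits look complete and correctly placed in the final pictures, but I got no verdict back from the judging.

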